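# Try the acorn finial on the domed newel cap

## Task

Turn the carving stand (it has a black knob to turn it by) until the leaf carved on the newel cap comes round to the index plunger and the stand clicks into that stop. Then gently set the acorn finial upright, foot down, on the crown of the dome, centred so that it balances there by itself and the match can be judged. Leave the ball finial, the mallet and the other loose things on the bench where they are.

Things in the scene. Friction and masses are not known exactly. Their poses are not given: they have to be found in the camera images.
- stand_base: Fixed base of the revolving carving stand: green round foot, 240 mm across. Origin on the turning axis, on the bench; its own -x axis points at the index plunger at its front: a dark steel 30 mm block on a green tongue, 169 mm from the axis, 50 mm high, with a small red pull knob. The plunger is sprung and works by itself: it need not be touched. Yaw within 0.3 rad; z is up.
- stand_turn (a joint): Angle (rad) of the stand's round board (252 mm across, top 55 mm up) with the clamped newel cap. 0 = leaf exactly at the index plunger; positive = counter-clockwise seen from above; starts at 0.5 to 1.3. Stays where left (1 N at the knob turns it). A sprung nose drops between two rim lugs every quarter turn: about 8 N at the knob to ride over a lug; within 0.02 rad it draws itself home.
- knob_grip (a point): Middle of the turning knob's black grip: an upright cylinder 25 mm in diameter and 44 mm tall (68 to 112 mm above the bench), this point at 95 mm. It stands 108 mm from the turning axis and goes round with the board; at joint 0 it lies 45 degrees clockwise of the stand base's +x axis, so on the side away from the plunger.
- crown (a point): Highest point of the newel cap, on the turning axis, 110 mm above the bench, marked by a small dark dot. The wooden cap is clamped on the board between four dogs: square plinth 120 x 120 x 19 mm, on it a smooth low dome of 65 mm radius, 55 mm high in all; a darker leaf is carved on one side of the dome.
- leaf (a point): Middle of the dark carved leaf on the front slope of the dome, about 41 mm from the turning axis.
- acorn_finial: Loose wooden acorn finial, about 45 g, 52 mm tall, standing upright: flat foot 36 mm across, 9 mm high; thin neck; dark-brown cylindrical cup 39 mm across, 16 to 29 mm up (grip here); pale pointed nut. Origin: centre of the foot's underside, z up. Centre of mass about 22 mm up: on the dome it balances, leaning about 1.3 degrees per mm off-centre.
- ball_finial: A second loose finial, pale all over, with the same foot but a ball 40 mm in diameter on top, 54 mm tall. Not wanted now: leave it standing. It and the acorn finial may swap places.
- mallet: Carver's round mallet standing on its head, 265 mm tall, 100 mm across, at the back of the bench. Leave alone.
- gouge_a: Carving gouge lying on the bench, pale wooden handle, 228 mm long, 28 mm high. Origin at the front end of its handle. Leave alone.
- gouge_b: Carving gouge with a wider blade lying farther back, 218 mm long, 28 mm high. Leave alone. Origin at the front end of its handle.
- dust_brush: Flat brush with a yellow handle lying at the back, 200 mm long, 20 mm high. Leave alone.
- spare_dog: Spare wooden dog block, 44 x 44 x 24 mm, lying on the bench. Leave alone.
- rosette_panel: Carved rosette panel, 150 x 150 mm, about 43 mm high, lying at the back. Leave alone.
Mind the look-alikes: they are no part of the job. Leave any pink or purple look-alike of the acorn_finial alone.

How it is judged (in metres and radians):
On the way, in this order (a step that is already met when the one before it is completed fails the run):
1. the stand is in the stop with the leaf at the index plunger (value of joint stand_turn between -0.035 and 0.035 rad), for 0.2 s.
2. the acorn finial stands on the crown of the dome (distance between acorn_finial and crown below 0.009 m and angle between acorn_finial's own z axis and vertical below 0.14 rad and contact force between acorn_finial and cap_dome above 0.1 N), for 0.2 s.
At the end, for the whole second after the job is handed in: The stand rests in its stop with the leaf at the plunger (within 2 degrees); the acorn finial, let go, stands at rest on the crown of the dome, the centre of its foot within 8 mm of the crown's centre and leaning less than 8 degrees (all of step 1 and velocity of joint stand_turn between -0.05 and 0.05 rad/s and horizontal distance between acorn_finial and crown below 0.008 m and z of acorn_finial in the frame of crown between -0.004 and 0.004 m and angle between acorn_finial's own z axis and vertical below 0.14 rad and contact force between acorn_finial and cap_dome above 0.1 N and linear speed of acorn_finial below 0.02 m/s and angular speed of acorn_finial below 0.4 rad/s); the robot touches nothing.
It fails at once if the acorn finial is pressed on the cap with over 45 N (contact force between acorn_finial and cap_dome above 45 N).
It fails at once if the acorn finial is dropped on the cap (falls free by more than about 5 mm) (distance between acorn_finial and crown below 0.06 m and linear speed of acorn_finial above 0.3 m/s and contact force between the fingers and acorn_finial below 0.05 N).
It fails at once if the ball finial is shifted by more than 20 mm or knocked over (distance of ball_finial from where it was at the start of the episode above 0.02 m or angle between ball_finial's own z axis and vertical above 0.4 rad).
It fails at once if the mallet is shifted by more than 20 mm or knocked over (distance of mallet from where it was at the start of the episode above 0.02 m or angle between mallet's own z axis and vertical above 0.3 rad).
It fails at once if another thing on the bench is shifted by more than 20 mm (distance of any of gouge_a, gouge_b, dust_brush, spare_dog, rosette_panel from where it was at the start of the episode above 0.02 m).
It also fails if it takes over 56 s, if anything falls off the work surface, if the arm or the gripper's body presses on something with over 40 N, if the wrist force passes 120 N, or if a joint passes its speed limit or range.

## Robot

A 6-joint arm with a two-finger parallel gripper is mounted at the origin on the work surface. World frame = base frame: x ahead of the robot, y to its left, z up, the work surface at z = 0. Lengths are in m, angles in degrees, forces in N, time in s.
With the tool pointing down it reaches from about 0.35 to 0.925 m from the base axis. Payload 6.4 kg.
Tool frame: the origin (TCP) lies on the centre line of the jaws, within the pads' length; the fingertips stand 25 mm ahead of it and the grasp point (between the pads) lies 6 mm ahead of it; z points along the fingers, y is the direction in which the jaws open and shut (so a half turn about z gives the same grasp; the last joint's range is limited). The gripper opens to 94 mm and grips with 3 to 60 N. Pads are 16 mm wide; open, the fingers measure 119 mm over their backs; the gripper's body (75 mm by 177 mm) begins 78 mm behind the grasp point.
Start: joints at [-73.172, 14.043, 89.255, -0, 76.702, -9.975], TCP at [0.293, -0.58, 0.23] pointing down, gripper open.
Joint ranges: [-179.41, 179.41], [-58.25, 129.5], [7.25, 145.43], [-54.29, 234.29], [11.92, 165.04], [-157.13, 157.13]. Speed limits (degrees/s): [147.25, 147.25, 180, 180, 180, 180].

## Interface

Orientations are given as a 3x3 rotation matrix whose columns are the frame's x, y, z axes.
In Python, from station import env gives the robot as it stands.
- The arm moves only by the shell command python3 -m jog 'ROWS' [OPENING] [FORCE]. ROWS is JSON, a list that holds one entry, the list of rows, each a list of 4 numbers: the shift along the tool's x, y, z as a fraction of full scale, then the turn about the tool's z as a fraction of full scale. In form: [[[x, y, z, turn], ...]]. A call has 1 to 12 rows; each row shifts and turns the commanded pose from where the row before left it, along the tool's axes as they then stand; what a row does not reach is not made up. Full scale, the value 1, is 40 mm for a shift and 8 degrees for a turn. A row lasts 1/8 s, in which the tool goes at most 62.5 mm and 10.7 degrees, less where a joint would pass 70% of its speed; a pose out of reach is approached as far as the arm can. A call with a number of a shift or a turn outside -1 to 1 is refused whole. A call with a gripper value outside its range is refused whole. OPENING is the opening, from 0 (shut) to 1 (fully open), set as the call begins (- or left out, the last holds). The fingers move at their own pace and stop on an object; FORCE is the grip in N (left out, the last holds). Time passes only in rows, so rows that do not move let the fingers close. It gives the time, the measured TCP pose, the force and the opening at its end, in the units of the state.
- env.get_obs(): the state, without advancing time (a new reading comes with each control period).
- env.snapshot(name): name is "scene" or "side" or "wrist"; returns the picture (384x512x3 uint8, red, green, blue); there is no depth.
- env.camera_model(name): a dict with "fx", "fy", "cx", "cy" (pixels), "R" (3x3) and "t" (3): a world point X has camera coordinates R X + t. Camera axes: x right, y down, z forward; pixel columns grow to the right and rows downward; lengths in m; the calibration is good to about 2 mm. A picture is of the moment at which its call begins: read the wrist's pose just before it. camera_model takes no time and is no camera call; for the wrist camera it gives the pose at the moment of the call.
- env.hand_in(): hands the job in, once; it reports no verdict.
The state is a dict: "t": time; "joints": joint angles; "qd": joint speeds; "joint_torque": joint torques, N m; "position": TCP position; "ee_rot": TCP orientation; "ft_force": force on the tool from outside, world axes, zero at the start; "ft_torque": the same for the moment, N m; "finger_gap": opening from 0.0 (shut) to 1.0 (fully open).
Only numpy, scipy, OpenCV 4.12 (cv2) and the standard library are available. Lean on these libraries where they do the work, as an engineer would, in place of code of your own. Each camera call takes 0.05 s, during which the arm holds its last target.

## Working session

There is one attempt and no reset: what is moved stays moved. The work goes in short steps, Python scripts to look and compute and a shell command to move; the robot and the scene stay as the last step left them, time stands still between calls to the robot, and variables do not carry over. Pictures are saved under pics/ and viewed, and the job is handed in when it is done.

```bash
ls; mkdir -p pics; python3 - <<'E'
from station import env
import cv2,numpy as np
o=env.get_obs();print(o['t'],o['position'],o['ee_rot'],o['finger_gap'])
for n in ['scene','side','wrist']:
    m=env.camera_model(n);print(n,{k:np.round(v,4).tolist() for k,v in m.items()})
    cv2.imwrite(f'pics/{n}0.png',cv2.cvtColor(env.snapshot(n),cv2.COLOR_RGB2BGR))
E
```

```text
pics
0.0 [ 0.29294093 -0.57962918  0.22937954] [[ 8.92547750e-01  4.50952518e-01 -5.82958803e-04]
 [ 4.50952798e-01 -8.92545965e-01  1.80950423e-03]
 [ 2.95682963e-04 -1.87795583e-03 -9.99998193e-01]] 0.9974836225188046
scene {'fx': 414.8531, 'fy': 414.8531, 'cx': 245.951, 'cy': 185.9216, 'R': [[-0.8347, 0.5505, 0.0155], [0.3793, 0.5951, -0.7085], [-0.3993, -0.5856, -0.7055]], 't': [0.5531, -0.1254, 1.5617]}
side {'fx': 361.9551, 'fy': 361.9551, 'cx': 256.5261, 'cy': 195.1982, 'R': [[0.9239, -0.3824, 0.0126], [-0.2139, -0.5435, -0.8117], [0.3172, 0.7472, -0.584]], 't': [-0.5595, 0.1908, 0.9614]}
wrist {'fx': 264.8286, 'fy': 264.8286, 'cx': 255.9891, 'cy': 190.6018, 'R': [[0.4505, -0.8928, -0.0027], [-0.8601, -0.4348, 0.2668], [-0.2393, -0.1179, -0.9638]], 't': [-0.649, -0.0288, 0.3924]}
```

View pics/scene0.png

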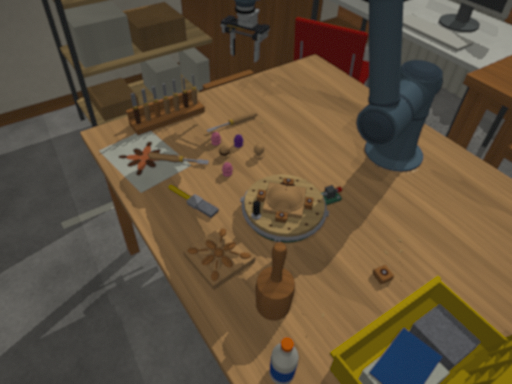

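View pics/side0.png

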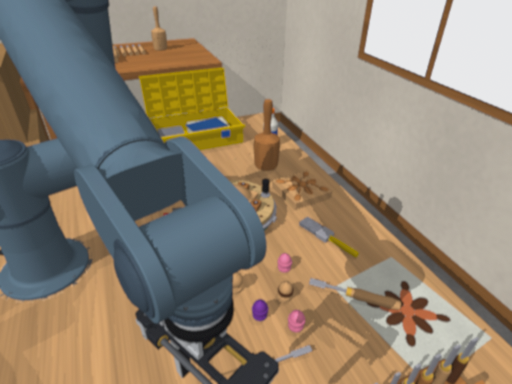

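View pics/wrist0.png

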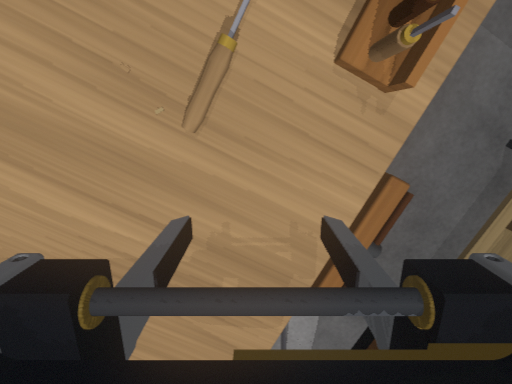

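```bash
python3 - <<'E'
import cv2,numpy as np
a=cv2.imread('pics/scene0.png')
c=a[115:190,185:285]; d=a[165:250,230:350]
c=cv2.resize(c,None,fx=6,fy=6,interpolation=cv2.INTER_CUBIC)
d=cv2.resize(d,None,fx=6,fy=6,interpolation=cv2.INTER_CUBIC)
cv2.imwrite('pics/c0.png',c);cv2.imwrite('pics/d0.png',d)
E
```

```text
(no output)
```

View pics/c0.png

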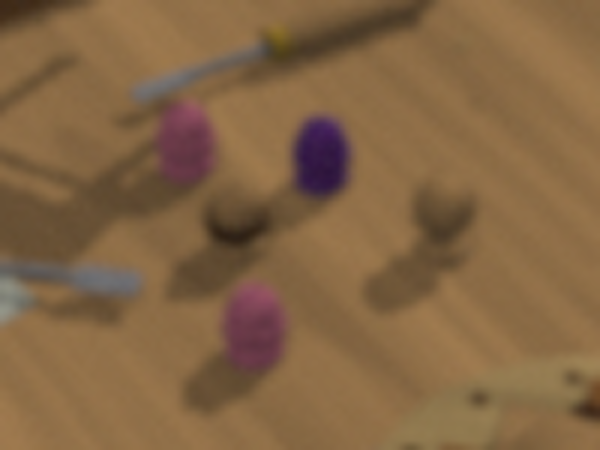

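View pics/d0.png

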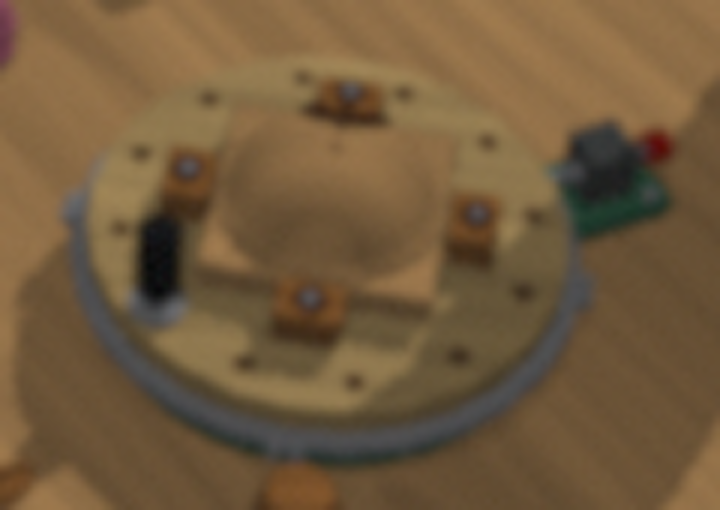

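```bash
cat > h.py <<'E'
import numpy as np,cv2
from station import env
def ray(m,u,v,z):
    R=np.array(m['R']);t=np.array(m['t']);C=-R.T@t
    d=R.T@np.array([(u-m['cx'])/m['fx'],(v-m['cy'])/m['fy'],1.])
    return C+d*(z-C[2])/d[2]
def proj(m,X):
    c=np.array(m['R'])@np.array(X)+np.array(m['t']);return np.array([m['fx']*c[0]/c[2]+m['cx'],m['fy']*c[1]/c[2]+m['cy']])
def tri(obs):
    A=np.zeros((3,3));b=np.zeros(3)
    for m,u,v in obs:
        R=np.array(m['R']);t=np.array(m['t']);C=-R.T@t
        d=R.T@np.array([(u-m['cx'])/m['fx'],(v-m['cy'])/m['fy'],1.]);d/=np.linalg.norm(d)
        P=np.eye(3)-np.outer(d,d);A+=P;b+=P@C
    return np.linalg.solve(A,b)
E
python3 - <<'E'
from h import *
m=env.camera_model('scene')
for n,u,v,z in [('crown',286.2,189.7,.11),('red',339.3,189.2,.04),('block',330.5,187.5,.05),('knob',256.7,207.5,.092),('acorn',224.5,151.5,.024),('ball',258.8,150.5,.034),('pink1',216,138.6,.03),('purple',238.6,141,.03),('pink2',227.5,169.5,.03)]:
    print(n,ray(m,u,v,z).round(3))
s=env.camera_model('side')
for n,u,v,z in [('acorn',286.5,289,.025),('ball?',237,280,.034),('pinkN',285,262,.03),('pink',296,321,.03),('purp',260,310,.03),('knob',265,187,.092)]:print('side',n,ray(s,u,v,z).round(3))
E
```

```text
crown [0.533 0.022 0.11 ]
red [0.337 0.062 0.04 ]
block [0.364 0.047 0.05 ]
knob [0.639 0.02  0.092]
acorn [ 0.546 -0.32   0.024]
ball [ 0.444 -0.248  0.034]
pink1 [ 0.538 -0.395  0.03 ]
purple [ 0.474 -0.337  0.03 ]
pink2 [ 0.591 -0.226  0.03 ]
side acorn [ 0.551 -0.323  0.025]
side ball? [ 0.446 -0.259  0.034]
side pinkN [ 0.584 -0.245  0.03 ]
side pink [ 0.528 -0.414  0.03 ]
side purp [ 0.466 -0.358  0.03 ]
side knob [0.637 0.01  0.092]
```

```bash
python3 - <<'E'
from h import *
m=env.camera_model('wrist');o=env.get_obs()
R=np.array(m['R']);C=-R.T@np.array(m['t']);T=np.array(o['ee_rot'])
print('cam in tool',T.T@(C-o['position']),'\naxes in tool (cols x,y,z)\n',(T.T@R.T).round(3))
d=np.array([.535,.02,.30])-o['position'];print('move tool', (T.T@d)/.04, np.linalg.norm(d))
E
```

```text
cam in tool [ 0.07655236  0.00027125 -0.15462861] 
axes in tool (cols x,y,z)
 [[-0.    -0.964 -0.267]
 [ 1.    -0.    -0.001]
 [ 0.001 -0.267  0.964]]
move tool [ 12.16181001 -10.65771559  -1.74083533] 0.6505714805823242
```

```bash
python3 -m jog '[[[0,0,-0.5,1],[0,0,-0.5,1],[0,0,-0.5,1],[0,0,-0.25,0.35],[0.92,-0.93,0,0],[0.92,-0.93,0,0],[0.92,-0.93,0,0],[0.92,-0.93,0,0],[0.92,-0.93,0,0],[0.92,-0.93,0,0],[0.92,-0.93,0,0],[0,0,0,0]]]' 1 30
python3 - <<'E'
from h import *
o=env.get_obs();print(o['t'],o['position'],o['joints'],np.degrees(np.arctan2(o['ee_rot'][1][0],o['ee_rot'][0][0])))
m=env.camera_model('wrist');cv2.imwrite('pics/w1.png',cv2.cvtColor(env.snapshot('wrist'),cv2.COLOR_RGB2BGR))
import json;json.dump({k:np.array(v).tolist() for k,v in m.items()},open('m1.json','w'))
E
```

```text
t: 1.65
position: [0.5523, -0.3171, 0.3]
ee_rot: [[1.0, 0.005, -0.0], [0.005, -1.0, 0.001], [-0.0, -0.001, -1.0]]
ft_force: [-0.2, -0.4, 0.9]
finger_gap: 0.998
1.65 [ 0.55234344 -0.3170774   0.29995153] [-4.00495466e+01  9.58952299e+00  8.71451627e+01  1.95079258e-02
  8.33124427e+01  4.96699430e+01] 0.2782398543116131
```

View pics/w1.png

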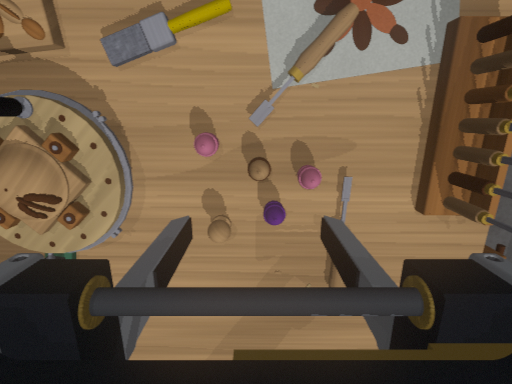

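```bash
python3 - <<'E'
from h import *
import json
m=json.load(open('m1.json'))
for n,u,v,z in [('acorn',259,169,.035),('ball',220,229,.034),('pink2',206,145,.03),('pink1',310,178,.03),('purp',274,213,.03),('spare gouge tip',347,180,.01)]:print(n,ray(m,u,v,z).round(4))
a=cv2.imread('pics/w1.png');cv2.imwrite('pics/w1c.png',cv2.resize(a[125:250,185:335],None,fx=5,fy=5,interpolation=cv2.INTER_CUBIC))
E
```

```text
acorn [ 0.5486 -0.3221  0.035 ]
ball [ 0.4435 -0.2559  0.034 ]
pink2 [ 0.586  -0.2377  0.03  ]
pink1 [ 0.5331 -0.406   0.03  ]
purp [ 0.4717 -0.3483  0.03  ]
spare gouge tip [ 0.5253 -0.4741  0.01  ]
```

View pics/w1c.png

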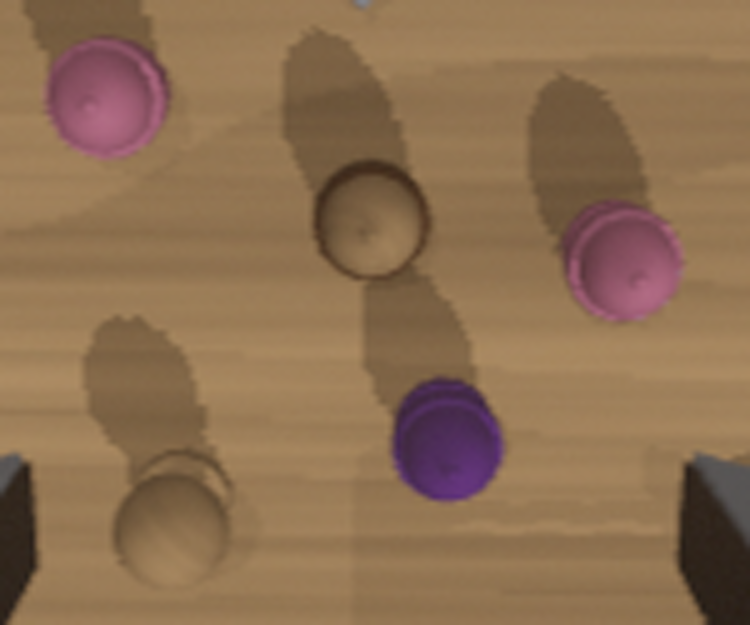

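```bash
python3 -m jog '[[[0,-1,0,0],[0,-1,0,0],[0,-1,0,0],[0,-1,0,0],[0,-1,0,0],[0,-1,0,0],[0,-1,0,0],[0,-1,0,0],[0,-0.45,0,0],[0,0,0,0]]]' 0.5
python3 - <<'E'
from h import *
o=env.get_obs();print(o['t'],o['position'],o['joints'])
m=env.camera_model('wrist');cv2.imwrite('pics/w2.png',cv2.cvtColor(env.snapshot('wrist'),cv2.COLOR_RGB2BGR))
import json;json.dump({k:np.array(v).tolist() for k,v in m.items()},open('m2.json','w'))
E
```

```text
t: 2.95
position: [0.5506, 0.0179, 0.3004]
ee_rot: [[1.0, 0.0, -0.0], [0.0, -1.0, -0.001], [-0.0, 0.001, -1.0]]
ft_force: [0.1, -0.3, 0.1]
finger_gap: 0.502
2.95 [0.55059621 0.01786156 0.30037957] [-9.92110919e+00 -2.26172805e+00  9.95226265e+01 -3.22052238e-02
  8.27435075e+01  8.00600412e+01]
```

View pics/w2.png

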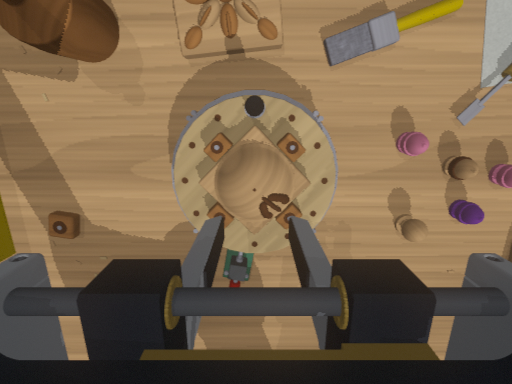

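```bash
python3 - <<'E'
from h import *
import json
m=json.load(open('m2.json'));s=env.camera_model('scene')
a=cv2.imread('pics/w2.png');cv2.imwrite('pics/w2c.png',cv2.resize(a[80:290,165:345],None,fx=3.5,fy=3.5,interpolation=cv2.INTER_CUBIC)[:])
for n,u,v,z in [('crown',254,188.5,.11),('knob',255,105,.112),('leaf',274,206,.096),('block',238,266,.05),('board',255,172,.055),('acorn',459,168,.03)]:print(n,ray(m,u,v,z).round(4))
print('mallet',ray(s,279,248,.265),ray(s,275,297,.06))
E
```

```text
crown [0.5345 0.02   0.11  ]
knob [0.6417 0.0186 0.112 ]
leaf [ 0.5049 -0.0084  0.096 ]
block [0.3801 0.0484 0.05  ]
board [0.546  0.0189 0.055 ]
acorn [ 0.5475 -0.3129  0.03  ]
mallet [0.75956836 0.27165517 0.265     ] [0.75659905 0.27522701 0.06      ]
```

View pics/w2c.png

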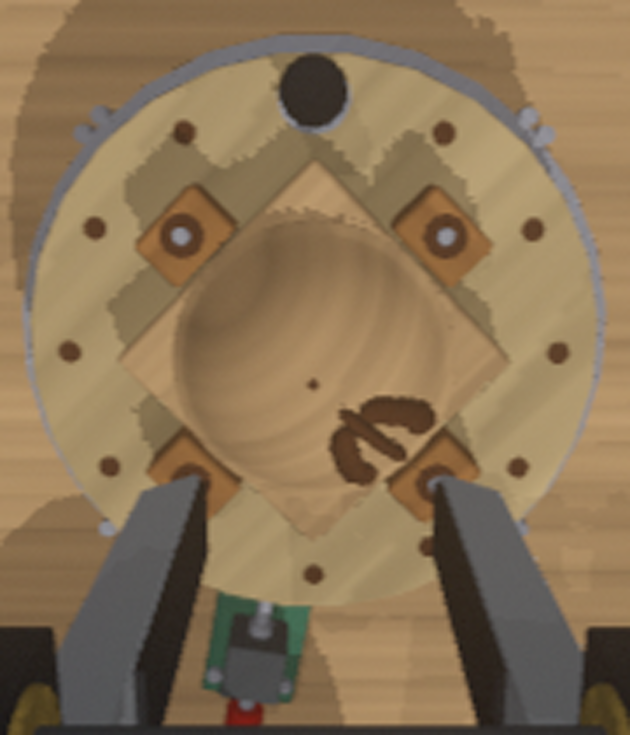

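```bash
python3 -m jog '[[[0.75,-0.01,0.6,0],[0.75,-0.01,0.6,0],[0.75,-0.01,0.6,0],[0,0,0.9,0],[0,0,0.9,0],[0,0,0.9,0],[0,0,0.43,0],[0,0,0,0],[0,0,0,0]]]' 0.5
python3 - <<'E'
from h import *
o=env.get_obs();print(o['t'],o['position'],o['joints'],o['ft_force'])
m=env.camera_model('wrist');cv2.imwrite('pics/w3.png',cv2.cvtColor(env.snapshot('wrist'),cv2.COLOR_RGB2BGR))
cv2.imwrite('pics/s3.png',cv2.cvtColor(env.snapshot('scene'),cv2.COLOR_RGB2BGR))
E
```

```text
t: 4.12
position: [0.6419, 0.0189, 0.1051]
ee_rot: [[1.0, -0.0, 0.003], [-0.0, -1.0, -0.0], [0.003, 0.0, -1.0]]
ft_force: [-0.3, -0.5, -0.2]
finger_gap: 0.499
4.125 [0.64190748 0.01885018 0.10506106] [-8.41472598e+00  2.05989247e+01  9.51068806e+01 -4.43139090e-03
  6.41257865e+01  8.16085197e+01] [-0.2963249  -0.45250661 -0.20155648]
```

View pics/w3.png

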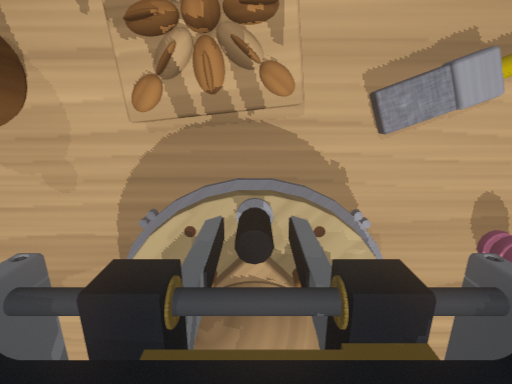

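```bash
python3 -m jog '[[[0,0,0,0],[0,0,0,0],[0,0,0,0],[0,0,0,0]]]' 0 30
python3 -m jog '[[[-0.007,0.188,0,0.5],[-0.007,0.188,0,0.5],[-0.007,0.188,0,0.5],[-0.007,0.188,0,0.5],[-0.007,0.188,0,0.5],[-0.007,0.188,0,0.5],[-0.007,0.188,0,0.5],[-0.007,0.188,0,0.5],[-0.007,0.188,0,0.5],[-0.007,0.188,0,0.5],[-0.007,0.188,0,0.5],[0,0,0,0]]]'
python3 - <<'E'
from h import *
o=env.get_obs();print(o['t'],o['position'],o['joints'],o['ft_force'])
p=o['position']-np.array([.5335,.0197,0]);print(np.degrees(np.arctan2(p[1],p[0])),np.hypot(p[0],p[1]))
cv2.imwrite('pics/s4.png',cv2.resize(cv2.cvtColor(env.snapshot('scene'),cv2.COLOR_RGB2BGR)[140:270,210:370],None,fx=4,fy=4))
E
```

```text
t: 4.72
position: [0.6408, 0.0196, 0.1036]
ee_rot: [[1.0, 0.0, 0.0], [0.0, -1.0, 0.0], [0.0, -0.0, -1.0]]
ft_force: [-0.9, 0.9, 2.7]
finger_gap: 0.26
t: 6.22
position: [0.6098, -0.0548, 0.1036]
ee_rot: [[0.719, -0.695, -0.001], [-0.695, -0.719, 0.002], [-0.002, -0.0, -1.0]]
ft_force: [-3.3, 4.5, 5.0]
finger_gap: 0.263
6.225 [ 0.60979543 -0.05481139  0.10361025] [-1.57657340e+01  1.72395932e+01  9.95900121e+01  8.42509168e-02
  6.32510936e+01  1.18236743e+02] [-3.25959911  4.45728144  5.024723  ]
-44.32222377799752 0.10664398934395779
```

View pics/s4.png

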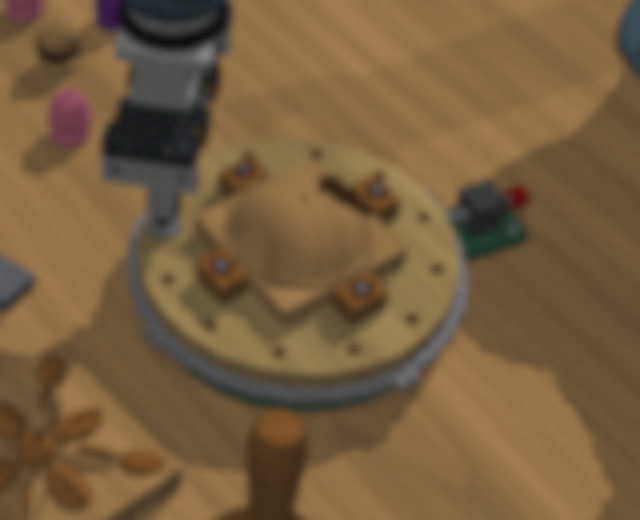

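```bash
A='import numpy as np'; python3 -m jog '[[[-0.005,0.142,0,0.375],[0,0,0,0]]]'; python3 -m jog '[[[-0.003,0.094,0,0.25],[0,0,0,0]]]'; python3 -m jog '[[[-0.002,0.047,0,0.125],[0,0,0,0]]]';python3 -m jog '[[[-0.002,0.047,0,0.125],[0,0,0,0]]]'
```

```text
t: 6.52
position: [0.6059, -0.0585, 0.1036]
ee_rot: [[0.682, -0.731, -0.001], [-0.731, -0.682, 0.002], [-0.002, -0.0, -1.0]]
ft_force: [-3.2, 5.3, 5.4]
finger_gap: 0.262
t: 6.78
position: [0.6032, -0.0609, 0.1036]
ee_rot: [[0.656, -0.754, -0.001], [-0.754, -0.656, 0.002], [-0.002, -0.0, -1.0]]
ft_force: [-3.1, 4.4, 5.4]
finger_gap: 0.26
t: 7.02
position: [0.6018, -0.0621, 0.1036]
ee_rot: [[0.643, -0.766, -0.0], [-0.766, -0.643, 0.002], [-0.001, -0.001, -1.0]]
ft_force: [-2.9, 5.5, 5.2]
finger_gap: 0.255
t: 7.28
position: [0.6013, -0.0625, 0.1036]
ee_rot: [[0.63, -0.776, 0.002], [-0.776, -0.63, 0.003], [-0.001, -0.003, -1.0]]
ft_force: [1.8, 6.7, 1.9]
finger_gap: 0.264
```

```bash
python3 -m jog '[[[-0.002,0.047,0,0.125],[0,0,0,0]]]'; python3 -m jog '[[[-0.002,0.047,0,0.125],[0,0,0,0]]]'; python3 -m jog '[[[-0.002,0.03,0,0.1],[0,0,0,0]]]'
python3 - <<'E'
from h import *
o=env.get_obs()
p=o['position']-np.array([.5335,.0197,0]);print(np.degrees(np.arctan2(p[1],p[0])),np.hypot(p[0],p[1]))
E
```

```text
t: 7.52
position: [0.5996, -0.0638, 0.1036]
ee_rot: [[0.617, -0.787, 0.002], [-0.787, -0.617, 0.002], [-0.0, -0.002, -1.0]]
ft_force: [-0.2, 5.5, 3.9]
finger_gap: 0.258
t: 7.78
position: [0.5974, -0.0655, 0.1036]
ee_rot: [[0.603, -0.798, -0.0], [-0.798, -0.603, 0.001], [-0.001, -0.0, -1.0]]
ft_force: [-2.3, 5.6, 4.7]
finger_gap: 0.258
t: 8.02
position: [0.5963, -0.0663, 0.1036]
ee_rot: [[0.591, -0.807, -0.001], [-0.807, -0.591, 0.001], [-0.001, -0.0, -1.0]]
ft_force: [-3.2, 4.6, 5.1]
finger_gap: 0.258
-53.87159486511296 0.10644393886867032
```

```bash
python3 -m jog '[[[0,0,0,0],[0,0,0,0],[0,0,-0.3,0],[0,0,-1,0],[-0.3,0,-1,0],[-0.6,0,-1,0],[-0.6,0,-1,0],[0,0,0,0]]]' 0.6
python3 - <<'E'
from h import *
o=env.get_obs();print(o['t'],o['position'],o['joints'])
m=env.camera_model('wrist');cv2.imwrite('pics/w5.png',cv2.cvtColor(env.snapshot('wrist'),cv2.COLOR_RGB2BGR))
import json;json.dump({k:np.array(v).tolist() for k,v in m.items()},open('m5.json','w'))
E
```

```text
t: 9.02
position: [0.5623, -0.0182, 0.2804]
ee_rot: [[0.592, -0.806, 0.009], [-0.806, -0.592, -0.002], [0.007, -0.006, -1.0]]
ft_force: [-0.1, 0.0, 0.3]
finger_gap: 0.598
9.025 [ 0.56232653 -0.01815992  0.28037754] [-1.33901544e+01 -2.03091972e-01  9.95702223e+01 -9.63762306e-03
  8.01177557e+01  1.30313246e+02]
```

View pics/w5.png

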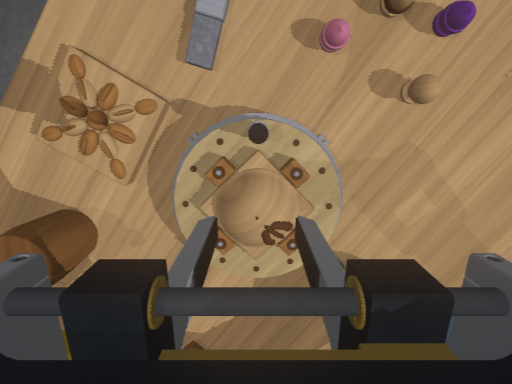

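```bash
python3 -m jog '[[[0,0,-0.1,-1],[0,0,-0.1,-1],[0,0,-0.1,-1],[0,0,-0.1,-1],[0,0,-0.1,-1],[0,0,-0.1,-1],[-0.5,-0.5,0,-0.7],[-0.5,-0.4,0,0],[-0.4,0,0,0],[0,0,0,0]]]' 0.9
python3 - <<'E'
from h import *
o=env.get_obs();print(o['t'],o['position'],o['joints'])
m=env.camera_model('wrist');I=cv2.cvtColor(env.snapshot('wrist'),cv2.COLOR_RGB2BGR);cv2.imwrite('pics/w6.png',I)
cv2.imwrite('pics/w6c.png',cv2.resize(I[40:250,150:370],None,fx=2.8,fy=2.8,interpolation=cv2.INTER_CUBIC))
import json;json.dump({k:np.array(v).tolist() for k,v in m.items()},open('m6.json','w'))
m5=json.load(open('m5.json'));print(ray(m5,256.8,217.3,.11),ray(m5,258,132,.112))
E
```

```text
t: 10.32
position: [0.5063, 0.0192, 0.2978]
ee_rot: [[1.0, -0.004, -0.002], [-0.004, -1.0, 0.0], [-0.002, -0.0, -1.0]]
ft_force: [-0.6, 0.4, -0.3]
finger_gap: 0.899
10.325 [0.50634888 0.01921663 0.29783856] [-1.06599072e+01 -8.44917587e+00  1.05536185e+02 -1.15664230e-02
  8.30362966e+01  7.95663736e+01]
[0.5332219  0.01944907 0.11      ] [ 0.59673992 -0.06940976  0.112     ]
```

View pics/w6c.png

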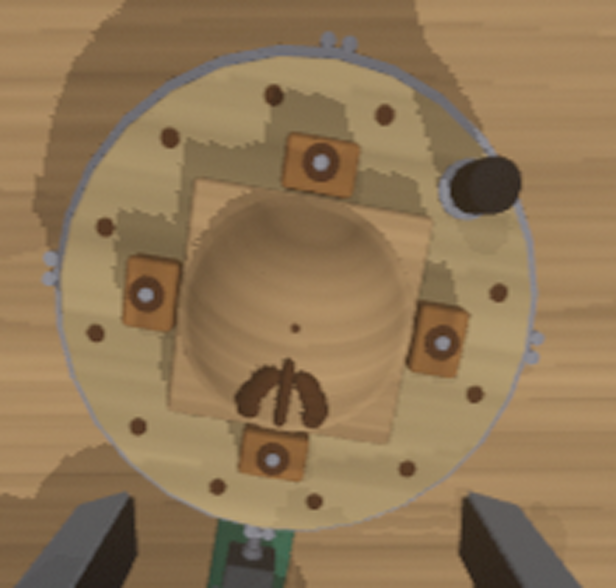

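```bash
python3 - <<'E'
from h import *
import json
I=cv2.imread('pics/w6.png');cv2.imwrite('pics/w6d.png',cv2.resize(I[205:285,205:285],None,fx=7.5,fy=7.5,interpolation=cv2.INTER_CUBIC))
m=json.load(open('m6.json'))
f=lambda x,y:(150+x/2.8,40+y/2.8)
c=ray(m,*f(295,328),.11);print(c)
for n,x,y,z in [('dogF',272.5,460,.08),('dogB',320.5,162,.08),('dogL',146,295,.08),('dogR',442,343,.08),('knob',489,185,.112)]:
  p=ray(m,*f(x,y),z);d=p-c;print(n,p.round(4),np.degrees(np.arctan2(d[1],d[0])).round(1))
E
```

```text
[0.53271232 0.01950992 0.11      ]
dogF [0.4583 0.0319 0.08  ] 170.6
dogB [0.6073 0.0071 0.08  ] -9.4
dogL [0.5451 0.0937 0.08  ] 80.6
dogR [ 0.5203 -0.0548  0.08  ] -99.5
knob [ 0.5954 -0.0657  0.112 ] -53.7
```

View pics/w6d.png

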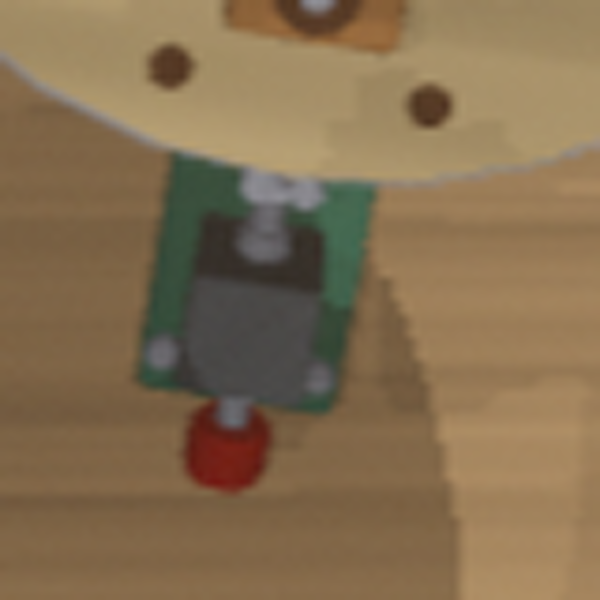

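```bash
python3 - <<'E'
from h import *
import json
m=json.load(open('m6.json'))
f=lambda x,y:(205+(x-3.5)/7.5,205+(y-3.5)/7.5)
c=ray(m,150+295/2.8,40+328/2.8,.11)
for z in (.01,.02,.03,.04):
  g=lambda x,y:ray(m,*f(x,y),z)
  L=g(175,155)-g(140,385);Rr=g(375,185)-g(330,410)
  a=lambda v:np.degrees(np.arctan2(v[1],v[0])).round(1)
  print(z,a(L),a(Rr),'red',a(g(228,455)-c),'nose',a(g(265,240)-c),'lugs',a(g(262,187)-c),a(g(305,192)-c),'tongue mid near',a((g(140,385)+g(333,412))/2-c))
E
```

```text
0.01 -9.9 -10.8 red 169.7 nose 169.6 lugs 168.5 172.5 tongue mid near 169.6
0.02 -9.9 -10.8 red 169.6 nose 169.5 lugs 168.4 172.4 tongue mid near 169.5
0.03 -9.9 -10.8 red 169.6 nose 169.5 lugs 168.3 172.4 tongue mid near 169.5
0.04 -9.9 -10.8 red 169.5 nose 169.4 lugs 168.2 172.3 tongue mid near 169.4
```

```bash
python3 -m jog '[[[0.74,0.735,0.3,0],[0.74,0.735,0.3,0],[0.74,0.735,0.3,0],[0,0,0.3,1],[0,0,0.3,1],[0,0,0.3,1],[0,0,0.3,1],[0,0,0.3,1],[0,0,0.3,1],[0,0,0.3,0.85],[0,0,0,0]]]' 0.55
python3 - <<'E'
from h import *
o=env.get_obs();print(o['t'],o['position'],o['joints'])
T=np.array(o['ee_rot']);print(T.T@(np.array([.5951,-.0689,.1035])-o['position'])/.04)
m=env.camera_model('wrist');I=cv2.cvtColor(env.snapshot('wrist'),cv2.COLOR_RGB2BGR);cv2.imwrite('pics/w7.png',I)
print(proj(m,[.5951,-.0689,.112]))
E
```

```text
t: 11.75
position: [0.5951, -0.0694, 0.1772]
ee_rot: [[0.574, -0.819, -0.003], [-0.819, -0.574, 0.001], [-0.003, 0.002, -1.0]]
ft_force: [0.2, -0.4, 0.5]
finger_gap: 0.549
11.75 [ 0.59508528 -0.06936329  0.17722201] [-1.74796629e+01  1.04478061e+01  9.92543452e+01 -3.86248266e-03
  7.04930248e+01  1.27477178e+02]
[-0.00435982 -0.01086469  1.84304945]
[254.29684666 209.02091572]
```

View pics/w7.png

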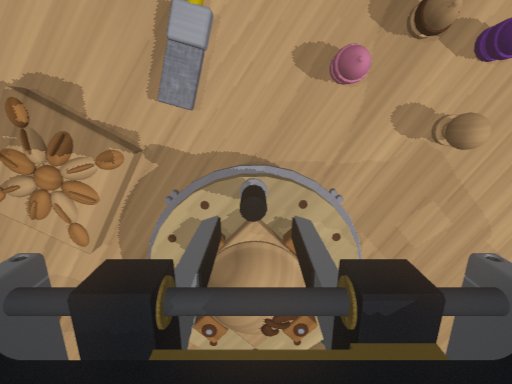

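```bash
python3 -m jog '[[[0,0,0.9,0],[0,0,0.94,0],[0,0,0,0],[0,0,0,0]]]' 0.55
python3 -m jog '[[[0,0,0,0],[0,0,0,0],[0,0,0,0],[0,0,0,0]]]' 0 30
python3 - <<'E'
from h import *
o=env.get_obs()
p=o['position']-np.array([.5331,.0195,0]);print(np.degrees(np.arctan2(p[1],p[0])),np.hypot(p[0],p[1]),np.array(o['ee_rot']).T@o['ft_force'])
E
```

```text
t: 12.3
position: [0.5968, -0.0695, 0.1074]
ee_rot: [[0.574, -0.819, 0.002], [-0.819, -0.574, -0.001], [0.002, -0.002, -1.0]]
ft_force: [-0.1, 1.0, 0.6]
finger_gap: 0.547
t: 12.8
position: [0.5962, -0.0692, 0.1066]
ee_rot: [[0.574, -0.819, 0.002], [-0.819, -0.574, -0.0], [0.001, -0.001, -1.0]]
ft_force: [-0.9, -0.1, 2.9]
finger_gap: 0.258
-54.6007489482858 0.10884900293015429 [-0.38943765  0.76540476 -2.88711387]
```

```bash
for i in 1; do python3 -m jog '[[[0,0.02,0,0.06],[0,0,0,0],[0,0,0,0]]]'; python3 -c "
from h import *
o=env.get_obs();p=o['position']-np.array([.5331,.0195,0]);print(np.degrees(np.arctan2(p[1],p[0])),np.array(o['ee_rot']).T@o['ft_force'])"; python3 -m jog '[[[0,0.02,0,0.06],[0,0,0,0],[0,0,0,0]]]'; python3 -c "
from h import *
o=env.get_obs();p=o['position']-np.array([.5331,.0195,0]);print(np.degrees(np.arctan2(p[1],p[0])),np.array(o['ee_rot']).T@o['ft_force'])"; done
```

```text
t: 13.18
position: [0.5959, -0.0693, 0.1065]
ee_rot: [[0.567, -0.824, 0.003], [-0.824, -0.567, 0.0], [0.001, -0.002, -1.0]]
ft_force: [2.9, 2.8, 5.5]
finger_gap: 0.261
-54.74147642067878 [-0.63700852 -4.02826875 -5.48226572]
t: 13.55
position: [0.5957, -0.0695, 0.1066]
ee_rot: [[0.56, -0.828, 0.004], [-0.828, -0.56, 0.0], [0.002, -0.003, -1.0]]
ft_force: [5.4, 4.8, 3.9]
finger_gap: 0.263
-54.876838448022156 [-0.91169322 -7.1822112  -3.92577077]
```

```bash
python3 -m jog '[[[0,-0.03,0,-0.1],[0,0,0,0],[0,0,0,0]]]'; python3 -m jog '[[[0,0,0,0],[0,0,0,0],[0,0,-0.3,0],[0,0,-1,0],[0,0,-1,0],[0,0,-1,0],[0,0,-1,-1],[0,0,-0.5,-1],[0,0,0,-1],[0,0,0,-1],[0,0,0,-1],[0,0,0,-1]]]' 0.6;  python3 - <<'E'
from h import *
o=env.get_obs();print(o['t'],o['position'],o['joints'],np.degrees(np.arctan2(o['ee_rot'][1][0],o['ee_rot'][0][0])))
T=np.array(o['ee_rot']);print(T.T@(np.array([.507,.0192,.298])-o['position'])/.04)
E
```

```text
t: 13.92
position: [0.596, -0.0693, 0.1066]
ee_rot: [[0.571, -0.821, 0.002], [-0.821, -0.571, -0.0], [0.001, -0.001, -1.0]]
ft_force: [2.7, 2.3, 6.7]
finger_gap: 0.261
t: 15.42
position: [0.5949, -0.0694, 0.2982]
ee_rot: [[0.993, -0.12, -0.0], [-0.12, -0.993, -0.0], [-0.0, 0.0, -1.0]]
ft_force: [-1.0, 0.1, -0.4]
finger_gap: 0.598
15.425 [ 0.59494505 -0.06936106  0.29817652] [-1.74761342e+01  4.47792914e+00  9.29117041e+01 -2.09394331e-02
  8.26157508e+01  7.94228476e+01] -6.8962911245969165
[-2.44856251 -1.93401496  0.00414651]
```

```bash
python3 -m jog '[[[-0.8,-0.65,0,0],[-0.8,-0.65,0,0],[-0.84,-0.65,0,0],[0,0,0,-0.85],[0,0,0,0]]]' 1;  python3 - <<'E'
from h import *
o=env.get_obs();print(o['t'],o['position'])
m=env.camera_model('wrist');I=cv2.cvtColor(env.snapshot('wrist'),cv2.COLOR_RGB2BGR);cv2.imwrite('pics/w8.png',I)
import json;json.dump({k:np.array(v).tolist() for k,v in m.items()},open('m8.json','w'))
cv2.imwrite('pics/w8d.png',np.hstack([cv2.resize(I[205:285,205:285],None,fx=5,fy=5,interpolation=cv2.INTER_CUBIC),cv2.resize(I[40:250,150:340],None,fx=1.9,fy=1.9,interpolation=cv2.INTER_CUBIC)[-400:][:400]][:1]+[cv2.resize(I[50:250,150:350],(400,400),interpolation=cv2.INTER_CUBIC)]))
E
```

```text
t: 16.05
position: [0.5078, 0.0205, 0.2983]
ee_rot: [[1.0, -0.007, 0.001], [-0.007, -1.0, -0.0], [0.001, 0.0, -1.0]]
ft_force: [-0.1, -0.5, 0.3]
finger_gap: 0.997
16.05 [0.5077992  0.02046922 0.29827523]
```

View pics/w8d.png

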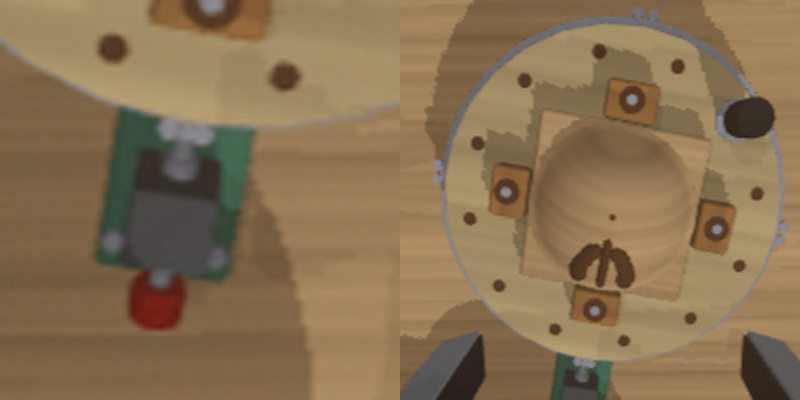

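```bash
python3 -m jog '[[[0.12,0.947,0,0],[0.12,0.947,0,0],[0.12,0.947,0,0],[0.12,0.947,0.2,0],[0.12,0.947,0.3,0],[0.12,0.947,0.4,0],[0.12,0.947,0.5,0],[0.12,0.947,0.6,0],[0.12,0.947,0.5,0],[0,0,0,0],[0,0,0,0]]]' 0.7;  python3 - <<'E'
from h import *
import json
m8=json.load(open('m8.json'));print('crown',ray(m8,256,158.5,.11))
o=env.get_obs();print(o['t'],o['position'],o['joints'])
m=env.camera_model('wrist');I=cv2.cvtColor(env.snapshot('wrist'),cv2.COLOR_RGB2BGR);cv2.imwrite('pics/w9.png',I)
json.dump({k:np.array(v).tolist() for k,v in m.items()},open('m9.json','w'))
print(proj(m,[.5486,-.3221,.035]))
E
```

```text
t: 17.48
position: [0.5493, -0.3209, 0.198]
ee_rot: [[1.0, -0.007, 0.0], [-0.007, -1.0, 0.0], [0.0, -0.0, -1.0]]
ft_force: [0.2, -0.0, 0.2]
finger_gap: 0.699
crown [0.53282982 0.01972478 0.11      ]
17.475 [ 0.54925619 -0.32086259  0.197972  ] [-4.04931229e+01  1.38926014e+01  9.29332430e+01  1.22947131e-02
  7.31802101e+01  4.99269909e+01]
[256.64042631 182.23377557]
```

View pics/w9.png

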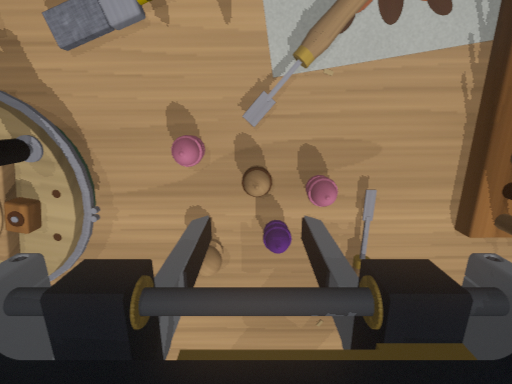

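```bash
python3 - <<'E'
from h import *
I=cv2.imread('pics/w9.png');cv2.imwrite('pics/w9c.png',cv2.resize(I[155:210,230:285],None,fx=10,fy=10,interpolation=cv2.INTER_CUBIC))
E
```

```text
(no output)
```

View pics/w9c.png

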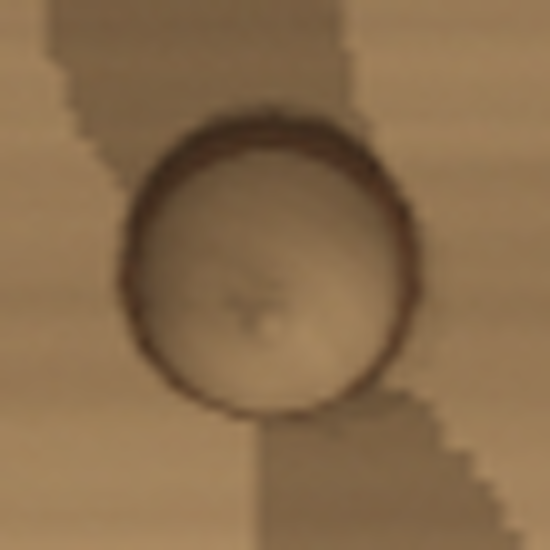

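```bash
python3 - <<'E'
from h import *
import json
m=json.load(open('m9.json'));f=lambda x,y:(230+(x-4.5)/10,155+(y-4.5)/10)
print('tip',ray(m,*f(260,312),.052),'cup',ray(m,*f(271,270),.029), ray(m,*f(271,265),.024))
o=env.get_obs();T=np.array(o['ee_rot'])
print(T.T@(np.array([.5485,-.3215,.030])-o['position'])/.04)
E
```

```text
tip [ 0.54851464 -0.32079506  0.052     ] cup [ 0.54802094 -0.32211715  0.029     ] [ 0.5474711  -0.32212111  0.024     ]
[-0.0281867   0.02217582  4.21257965]
```

```bash
python3 -m jog '[[[-0.03,0.02,0.6,0],[0,0,0.9,0],[0,0,0.9,0],[0,0,0.7,0],[0,0,0.5,0],[0,0,0.3,0],[0,0,0,0],[0,0,0,0]]]' 0.7 12
```

```text
t: 18.52
position: [0.5487, -0.3223, 0.0429]
ee_rot: [[1.0, -0.006, 0.002], [-0.006, -1.0, -0.001], [0.002, 0.001, -1.0]]
ft_force: [0.1, 0.2, 0.1]
finger_gap: 0.703
```

```bash
python3 -m jog '[[[-0.01,-0.01,0.15,0],[0,0,0.15,0],[0,0,0,0],[0,0,0,0]]]' 0.7 12
```

```text
t: 19.02
position: [0.5476, -0.3214, 0.0296]
ee_rot: [[1.0, -0.006, 0.0], [-0.006, -1.0, 0.0], [0.0, -0.0, -1.0]]
ft_force: [0.8, -1.1, 0.0]
finger_gap: 0.7
```

```bash
python3 -m jog '[[[0,0,0,0],[0,0,0,0],[0,0,0,0],[0,0,0,0],[0,0,0,0]]]' 0 12; python3 - <<'E'
from h import *
o=env.get_obs();print(o['t'],o['position'],o['finger_gap']*94)
I=cv2.cvtColor(env.snapshot('wrist'),cv2.COLOR_RGB2BGR);cv2.imwrite('pics/w10.png',I)
E
```

```text
t: 19.65
position: [0.5477, -0.3214, 0.0298]
ee_rot: [[1.0, -0.006, 0.0], [-0.006, -1.0, -0.0], [0.0, 0.0, -1.0]]
ft_force: [-1.2, -0.3, 1.0]
finger_gap: 0.412
19.65 [ 0.54765209 -0.32136317  0.02978177] 38.76129523404681
```

View pics/w10.png

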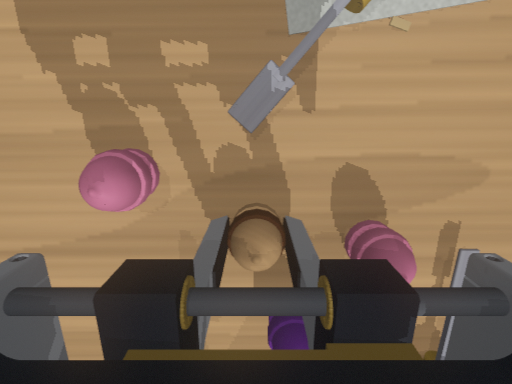

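```bash
python3 -m jog '[[[0,0,-0.5,0],[0,0,-1,0],[0,0,-1,0],[0,0,-1,0],[0,0,-1,0],[0,0,-0.5,0],[0,0,0,0]]]' 0 12; python3 - <<'E'
from h import *
o=env.get_obs();print(o['t'],o['position'],o['finger_gap']*94)
m=env.camera_model('wrist');I=cv2.cvtColor(env.snapshot('wrist'),cv2.COLOR_RGB2BGR);cv2.imwrite('pics/w11.png',I)
cv2.imwrite('pics/w11c.png',cv2.resize(I[195:285,205:305],None,fx=6,fy=6,interpolation=cv2.INTER_CUBIC))
T=np.array(o['ee_rot']);p=np.array(o['position'])
# expected tip/cup rim for acorn at tool x=0
for dx in (-.002,0,.002):
  q=p+T@np.array([dx,0,-.0222]);c=p+T@np.array([dx,0,.0008]);r1=p+T@np.array([dx+.0195,0,.0008]);print(dx,proj(m,q),proj(m,c),proj(m,r1))
E
```

```text
t: 20.58
position: [0.5482, -0.3218, 0.2316]
ee_rot: [[1.0, -0.006, 0.003], [-0.006, -1.0, -0.002], [0.003, 0.002, -1.0]]
ft_force: [-0.3, 0.3, -0.2]
finger_gap: 0.411
20.575 [ 0.54817163 -0.32178796  0.23163258] 38.606885171768674
-0.002 [255.00293321 262.73389826] [255.14964289 243.83875584] [255.1087991  215.46680333]
0 [254.99771989 259.54873462] [255.14556892 241.00879172] [255.10446407 212.45549426]
0.002 [254.99246878 256.34048352] [255.14146928 238.16099295] [255.10010085 209.42460617]
```

View pics/w11c.png

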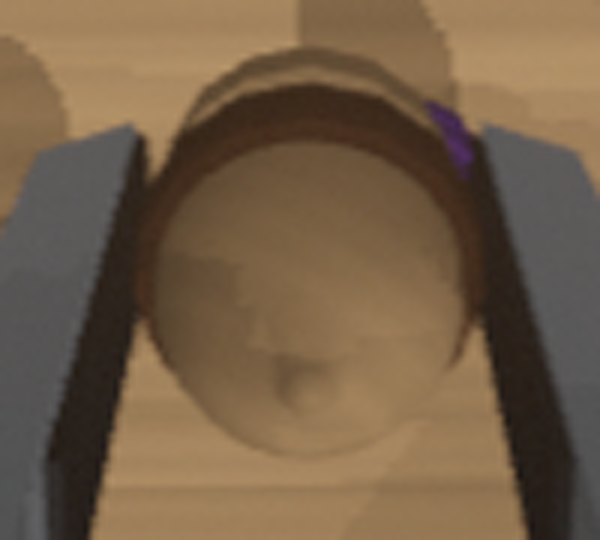

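```bash
python3 -m jog '[[[-0.047,-0.5,0,0],[-0.047,-0.95,0,0],[-0.047,-0.95,0,0],[-0.047,-0.95,0,0],[-0.047,-0.95,0,0],[-0.047,-0.95,0,0],[-0.047,-0.95,0,0],[-0.047,-0.95,0,0],[-0.047,-0.9,0,0],[0,-0.5,0,0],[0,0,0,0],[0,0,0,0]]]'; python3 - <<'E'
from h import *
o=env.get_obs();print(o['t'],o['position'],o['finger_gap']*94)
T=np.array(o['ee_rot']);print(T.T@(np.array([.5331,.0200,.1398])-o['position'])/.04)
m=env.camera_model('wrist');I=cv2.cvtColor(env.snapshot('wrist'),cv2.COLOR_RGB2BGR);cv2.imwrite('pics/w12.png',I)
print(proj(m,[.5331,.02,.11]))
E
```

```text
t: 22.12
position: [0.5321, 0.0207, 0.2287]
ee_rot: [[1.0, -0.006, -0.002], [-0.006, -1.0, 0.0], [-0.002, -0.0, -1.0]]
ft_force: [-1.0, -0.7, -1.5]
finger_gap: 0.413
22.125 [0.53210956 0.02074974 0.22869229] 38.78332906032933
[0.02875314 0.01877971 2.22225899]
[256.2259396 190.3577951]
```

View pics/w12.png

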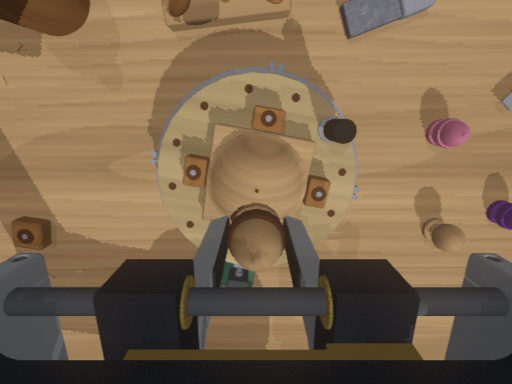

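```bash
python3 -m jog '[[[0.01,0.01,0.5,0],[0.01,0.01,0.6,0],[0,0,0.4,0],[0,0,0.3,0],[0,0,0,0],[0,0,0,0],[0,0,0,0]]]'; python3 - <<'E'
from h import *
o=env.get_obs();print(o['t'],o['position'],o['ft_force'])
T=np.array(o['ee_rot']);print(T.T@(np.array([.5331,.0200,.1398])-o['position'])/.04)
E
```

```text
t: 23.05
position: [0.5342, 0.0199, 0.1586]
ee_rot: [[1.0, -0.006, 0.002], [-0.006, -1.0, -0.0], [0.002, 0.0, -1.0]]
ft_force: [-0.1, 0.2, -0.6]
finger_gap: 0.406
23.05 [0.53416401 0.01990322 0.15855019] [-0.12796429  0.24761416 -0.63742151]
[-0.02737276 -0.00238924  0.46871045]
```

```bash
python3 -m jog '[[[-0.02,0,0.15,0],[0,0,0.15,0],[0,0,0,0],[0,0,0,0]]]'; python3 -m jog '[[[0,0,0.03,0],[0,0,0,0]]]'; python3 - <<'E'
from h import *
o=env.get_obs();print(o['t'],o['position'],o['ft_force'])
T=np.array(o['ee_rot']);print(T.T@(np.array([.5331,.0200,.1398])-o['position'])/.04)
E
```

```text
t: 23.55
position: [0.5328, 0.02, 0.1456]
ee_rot: [[1.0, -0.006, -0.0], [-0.006, -1.0, 0.0], [-0.0, -0.0, -1.0]]
ft_force: [-0.2, -0.7, -0.1]
finger_gap: 0.409
t: 23.8
position: [0.5328, 0.02, 0.1445]
ee_rot: [[1.0, -0.006, -0.0], [-0.006, -1.0, -0.0], [-0.0, 0.0, -1.0]]
ft_force: [0.5, -0.4, -0.0]
finger_gap: 0.405
23.8 [0.53280265 0.01998665 0.14445597] [ 0.54148721 -0.38307912 -0.00860519]
[ 0.00743168 -0.00038167  0.11639914]
```

Small steps down, watching vertical force.

```bash
python3 -m jog '[[[0,0,0.05,0],[0,0,0,0]]]'|egrep 'pos|force'; python3 -m jog '[[[0,0,0.03,0],[0,0,0,0]]]'|egrep 'pos|force'; python3 -m jog '[[[0,0,0.02,0],[0,0,0,0]]]'|egrep 'pos|force'
```

```text
position: [0.5326, 0.02, 0.1422]
ft_force: [-0.3, -1.0, -0.6]
position: [0.5327, 0.02, 0.1411]
ft_force: [0.2, 0.7, -0.4]
position: [0.5327, 0.02, 0.1404]
ft_force: [-0.5, -0.2, -0.2]
```

```bash
python3 -m jog '[[[0,0,0.01,0],[0,0,0,0]]]'|egrep 'pos|force'; python3 - <<'E'
from h import *
I=cv2.cvtColor(env.snapshot('scene'),cv2.COLOR_RGB2BGR);cv2.imwrite('pics/s13.png',cv2.resize(I[120:260,220:360],None,fx=4,fy=4,interpolation=cv2.INTER_CUBIC))
E
```

```text
position: [0.5328, 0.02, 0.1401]
ft_force: [-0.1, -1.1, -1.4]
```

View pics/s13.png

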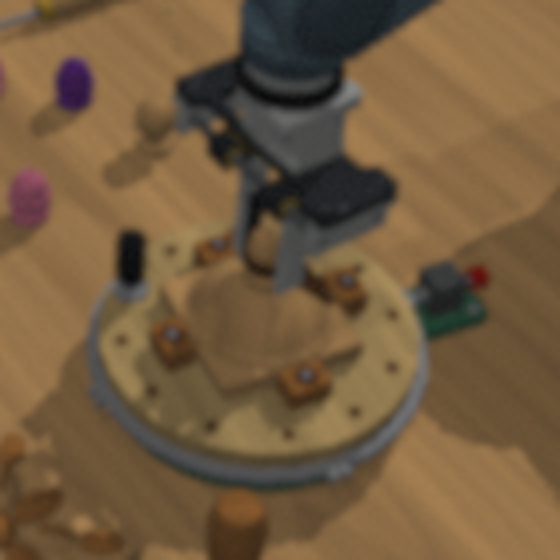

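```bash
for i in 1; do python3 -m jog '[[[0,0,0.01,0],[0,0,0,0]]]'|egrep 'pos|force'; python3 -m jog '[[[0,0,0.01,0],[0,0,0,0]]]'|egrep 'pos|force';python3 -m jog '[[[0,0,0.01,0],[0,0,0,0]]]'|egrep 'pos|force'; done
```

```text
position: [0.5328, 0.02, 0.1397]
ft_force: [-0.2, -0.1, 0.2]
position: [0.5329, 0.02, 0.1396]
ft_force: [-0.4, 0.5, 2.2]
position: [0.5331, 0.02, 0.1396]
ft_force: [-1.7, -0.7, 5.5]
```

```bash
python3 -m jog '[[[0,0,-0.012,0],[0,0,0,0],[0,0,0,0]]]'|egrep 'pos|force'; python3 -m jog '[[[0,0,0,0],[0,0,0,0],[0,0,0,0],[0,0,0,0]]]' 0.65; python3 - <<'E'
from h import *
I=cv2.cvtColor(env.snapshot('wrist'),cv2.COLOR_RGB2BGR);cv2.imwrite('pics/w14.png',I)
J=cv2.cvtColor(env.snapshot('scene'),cv2.COLOR_RGB2BGR);cv2.imwrite('pics/s14.png',np.hstack([cv2.resize(J[150:240,240:330],(400,400),interpolation=cv2.INTER_CUBIC),cv2.resize(I[160:300,186:326],(400,400),interpolation=cv2.INTER_CUBIC)]))
E
```

```text
position: [0.533, 0.02, 0.1396]
ft_force: [-2.1, -0.1, 4.3]
t: 26.48
position: [0.5327, 0.02, 0.1391]
ee_rot: [[1.0, -0.006, -0.0], [-0.006, -1.0, 0.0], [-0.0, -0.0, -1.0]]
ft_force: [-0.6, 0.2, -0.3]
finger_gap: 0.651
```

View pics/s14.png

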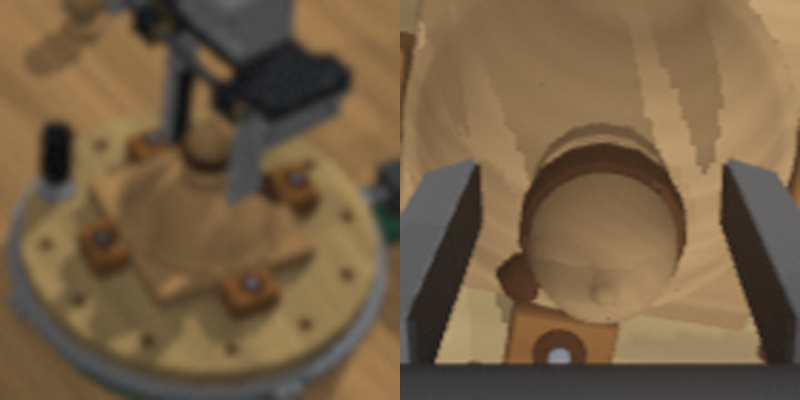

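```bash
python3 -m jog '[[[0,0,-0.2,0],[0,0,-0.4,0],[0,0,-0.8,0],[0,0,-1,0],[0,0,-1,0],[0,0,-0.6,0],[0,0,0,0],[0,0,0,0],[0,0,0,0]]]'; python3 - <<'E'
from h import *
m=env.camera_model('wrist');I=cv2.cvtColor(env.snapshot('wrist'),cv2.COLOR_RGB2BGR);cv2.imwrite('pics/w15.png',I)
print('exp tip',proj(m,[.5331,.02,.162]),'foot',proj(m,[.5331,.02,.11]))
J=cv2.cvtColor(env.snapshot('scene'),cv2.COLOR_RGB2BGR);s=env.camera_model('scene');print('scene',(proj(s,[.5331,.02,.162])-[240,150])*400/90,(proj(s,[.5331,.02,.11])-[240,150])*400/90)
cv2.imwrite('pics/s15.png',np.hstack([cv2.resize(J[150:240,240:330],(400,400),interpolation=cv2.INTER_CUBIC),cv2.resize(I[140:280,186:326],(400,400),interpolation=cv2.INTER_CUBIC)]))
E
```

```text
t: 27.7
position: [0.5321, 0.0201, 0.2977]
ee_rot: [[1.0, -0.006, -0.003], [-0.006, -1.0, 0.0], [-0.003, -0.0, -1.0]]
ft_force: [0.4, 0.3, -0.1]
finger_gap: 0.648
exp tip [255.70764728 186.179554  ] foot [255.78820782 176.18763873]
scene [209.79657467 120.25301174] [203.27612466 175.3352041 ]
```

View pics/s15.png

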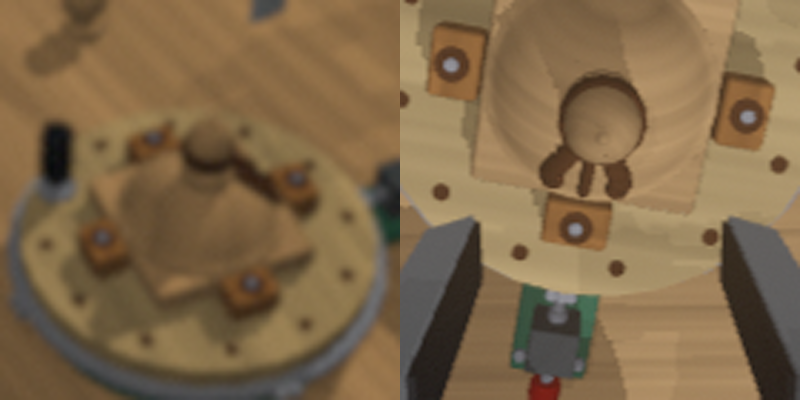

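```bash
python3 -m jog '[[[0,0,0,0],[0,0,0,0],[0,0,0,0],[0,0,0,0],[0,0,0,0],[0,0,0,0],[0,0,0,0],[0,0,0,0]]]'|head -2; python3 - <<'E'
from h import *
I=cv2.cvtColor(env.snapshot('wrist'),cv2.COLOR_RGB2BGR);cv2.imwrite('pics/w16.png',I)
d=cv2.absdiff(I,cv2.imread('pics/w15.png'))[140:245,186:326];print(d.max(),d.mean())
cv2.imwrite('pics/w16c.png',cv2.resize(I[140:280,186:326],(500,500),interpolation=cv2.INTER_CUBIC))
E
```

```text
t: 28.8
position: [0.5328, 0.02, 0.2994]
66 2.568390022675737
```

View pics/w16c.png

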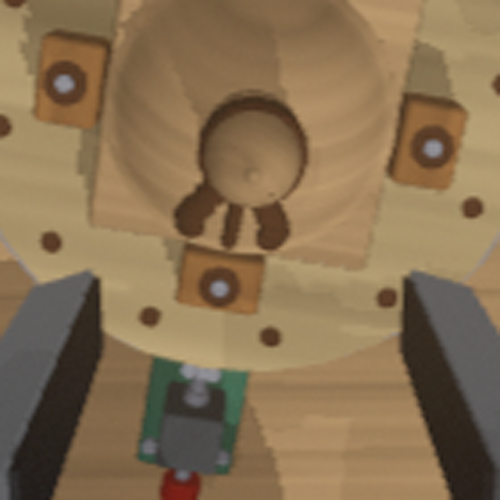

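```bash
python3 -c "
from station import env
o=env.get_obs();print(o['t'],o['ft_force'],o['finger_gap']);env.hand_in()"
```

```text
28.85 [ 0.31912517 -0.027782   -0.22899222] 0.6547322883159742
the job is handed in; nothing more can be done
```

I turned the stand so the leaf is at the index plunger, set the acorn finial upright on the crown, let go, backed the arm clear and handed the job in at t = 28.9 s. `hand_in` gave no verdict.

- **Stand:** I turned it about 54° clockwise by the knob. The first check disagreed: the board looked about 1° short of the stop. I gripped the knob again and eased it on until I felt the stop resist at about 7 N, then backed off and released. The pictures after that show the plunger nose centred between the two rim lugs, in line with the leaf.
- **Acorn finial:** I gripped it by the dark cup; the jaws read 38.8 mm. The pink, purple and ball look-alikes were left standing. It was set down with about 5 N, and touched at the height I had worked out to within 0.2 mm.
- **Last checks:** The tip was about 1–2 px (1–2 mm) from where a centred, upright acorn should show. A second later it was still upright and centred. My pixel comparison of those two pictures did not come out clean, because the arm was still settling and the whole view shifted. I therefore judged its steadiness by eye. The wrist force was close to zero.

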